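# Take up a truck drum brake by one tooth

### The arm

A 6-joint arm with a two-finger parallel gripper is mounted at the origin on the work surface. World frame = base frame: x ahead of the robot, y to its left, z up, the work surface at z = 0. Lengths are in m, angles in rad, forces in N, time in s.
With the tool pointing down it reaches from about 0.325 to 0.9 m from the base axis. Payload 6.1 kg.
Tool frame: the origin (TCP) lies at the very end of the fingers, on their centre line; the grasp point (between the pads) lies behind it (manip.hold_point_z is the z of the grasp point in the tool frame, in m); z points along the fingers, y is the line along which they close (so a half turn about z gives the same grasp; the last joint's range is limited). The gripper opens to 87 mm and grips with 3 to 60 N. Pads are 19 mm wide; open, the fingers measure 117 mm over their backs; the gripper's body (75 mm by 190 mm) begins 51 mm behind the grasp point.
Start: joints at [1.097, 0.22, 1.526, -0, 1.395, -0.126], TCP at [0.213, 0.588, 0.223] pointing down, gripper open.
Joint ranges: [-2.98, 2.98], [-0.91, 2.08], [0.09, 2.57], [-1.24, 4.39], [0.2, 2.65], [-2.68, 2.68]. Speed limits (rad/s): [2.57, 2.57, 3.01, 3.14, 3.14, 3.14].

### API

Orientations are given as [roll, pitch, yaw] about the fixed x, y, z axes, in that order (R = Rz(yaw) Ry(pitch) Rx(roll)).
In Python, from plant import status, viewer, sign_off, manip gives the robot as it stands. The module is installed in compiled form; this text tells all that it offers.
- The arm moves only by the tool apply_moves, never from a script. Its argument "commands" is a list of rows, each a list of 5 numbers: the finger opening in cm, from 0 to 8.7, then the shift along the world's x, y, z in cm, then the turn about the world's z in rad. In form: [[fingers, x, y, z, yaw], ...]. A call has 1 to 10 rows; each row is the pose to reach, as a shift and turn from the pose commanded when the call began; what a row does not reach only later rows make up. A row lasts 1/10 s, in which the tool goes at most 50 mm and 8.59 degrees, less where a joint would pass 70% of its speed; a pose out of reach is approached as far as the arm can. A call with a gripper value outside its range is refused whole. The fingers move at their own pace and stop on an object; "squeeze" is the grip in N (left out, the last holds). Time passes only in rows, so rows that repeat a pose let the fingers close. It gives the time, the measured TCP pose, the force, the opening and the grip force at its end, in the units of the state.
- status.state(): the state, without advancing time (a new reading comes with each control period).
- viewer.snapshot(name): name is "side" or "top" or "wrist"; returns a dict with "img" (480x640x3 uint8, red, green, blue), "range_z" (480x640 float32, m along the optical axis (not along the pixel's ray), 0 where there is no reading), "fx", "fy", "cx", "cy" (pixels), "rvec" (rotation vector, rad) and "tvec" (3), from world to camera coordinates, as OpenCV has them. Camera axes: x right, y down, z forward; pixel columns grow to the right and rows downward; lengths in m; the calibration is good to about 2 mm. A picture is of the moment at which its call begins.
- sign_off(): hands the job in; it is judged then, once.
The state is a dict: "t": time; "q": joint angles; "joint_vel": joint speeds; "tau": joint torques, N m; "eef_pos": TCP position; "tcp_rot": TCP orientation; "wrist_force": force on the tool from outside, world axes, zero at the start; "wrist_torque": the same for the moment, N m; "grip_width": finger opening in m; "grasp_force": force on a finger pad.
Only numpy, scipy, OpenCV 4.12 (cv2) and the standard library are available. Lean on these libraries where they do the work, as an engineer would, in place of code of your own. Each camera call takes 0.05 s, during which the arm holds its last target. There are 200 camera calls.

### The job

Take the brake adjusting spoon (the tool with the flat blade) out of the bench stand, put its blade through the access slot of the brake's backing plate at the slot's rim end, and push the star wheel under the slot on by one tooth, its top going towards the hub in the middle of the plate. Then put the spoon back in its own hole of the stand, upright, and leave the drift punch beside it undisturbed.

Things in the scene. Friction and masses are not known exactly. Their poses are not given: they have to be found in the camera images.
- spoon_handle (a point): Centre of the spoon's upright wooden handle: 22 mm along its x (grip across x), 34 along y, 60 high; 0.2 kg, loose. Below: round guard 52 wide, 6 thick, then a flat steel blade 70 long, 5 thick (x), 12 wide (y), tip 106 mm under this point on the axis. z up; half a turn is the same. The guard rests on the stand; the blade hangs in a 24 (x) by 28 mm hole centred on it; lift 75 mm to clear.
- slot (a point): Centre of the access slot (50 mm along x, 24 along y) at the top of the grey round plate, 105 mm above the bench, 4 thick, fixed. x points from rim to hub, the way to push; hub 103 mm away, 20 high. Put the blade in at x = -15 mm (a few mm either way), tip 19 mm (15 to 24) below the plate's top; push to x = +18.5; the slot stops it at +22. A like slot beyond the hub shows only brake lining: not this.
- star_wheel (a joint): Angle (rad) of the steel star wheel under the slot, growing as its top goes towards the hub. One tooth = 0.785. Starts at -0.12 to 0.12; at 0 two teeth stand 22.5 deg either side of the top. 72 mm diameter, 18 wide, 8 teeth 6 thick and 22 deep; axle along the slot's y, at slot x = +15 mm, 42 mm below the plate's top. Stiff (about 2 N at the teeth), stays where left.
- punch: Bystander: drift punch, a loose tool with a round wooden handle (32 mm thick, 60 high), the same guard, and a round steel pin, hanging in the other hole of the fixed green steel stand (top 80 mm above the bench), 90 mm from the spoon along the spoon's y or -y. Origin: centre of the guard's underside, on the stand's top; z up.
Not all that is in view belongs to the job. Leave any purple look-alike of the part that bears spoon_handle alone.

How it is judged:
On the way, in this order (a step that is already met when the one before it is completed fails the run):
1. the spoon's blade is through the access slot (tip at least 10 mm below the plate's top), the wheel not yet turned (x of spoon_handle in the frame of slot between -0.032 and 0.032 m and y of spoon_handle in the frame of slot between -0.02 and 0.02 m and z of spoon_handle in the frame of slot below 0.096 m and angle between spoon_handle's own z axis and vertical below 0.35 rad and value of joint star_wheel below 0.35 rad), for 0.1 s.
2. with the blade in the slot, the star wheel has been pushed on by one tooth towards the hub (0.785 rad, within 0.35) (x of spoon_handle in the frame of slot between -0.032 and 0.032 m and y of spoon_handle in the frame of slot between -0.02 and 0.02 m and z of spoon_handle in the frame of slot below 0.104 m and angle between spoon_handle's own z axis and vertical below 0.35 rad and value of joint star_wheel between 0.435 and 1.135 rad), for 0.1 s.
At the end, for the whole second after the job is handed in: The star wheel stands one tooth on, at 0.785 rad within 0.35, at rest; the spoon hangs released in its own hole of the stand, within 18 mm of where it started and within 11 degrees of upright (value of joint star_wheel between 0.435 and 1.135 rad and velocity of joint star_wheel between -0.1 and 0.1 rad/s and distance of spoon_handle from where it was at the start of the episode below 0.018 m and angle between spoon_handle's own z axis and vertical below 0.2 rad); the robot touches nothing.
It fails at once if the drift punch is moved by more than 20 mm (distance of punch from where it was at the start of the episode above 0.02 m).
It also fails if it takes over 48 s, if anything falls off the work surface, if the arm or the gripper's body presses on something with over 40 N, if the wrist force passes 120 N, or if a joint passes its speed limit or range.

## Working session

There is one attempt and no reset: what is moved stays moved. The work goes in short steps, Python scripts to look and compute and a tool call to move; the robot and the scene stay as the last step left them, time stands still between calls to the robot, and variables do not carry over. Pictures are saved under pics/ and viewed, at most 10 in all, crops included, and the job is handed in when it is done.

Besides the shell and the picture viewer there is one more tool, called as name(argument=value, ...) on one line, values as JSON. apply_moves: Moves the arm, as the interface text tells. Its arguments: {"type":"object","properties":{"commands":{"type":"array"},"squeeze":{"type":"number"}},"required":["commands"]}

```bash
mkdir -p pics
cat > h.py <<'E'
import numpy as np,cv2
from plant import status,viewer,manip
def cloud(s):
    z=s["range_z"];v,u=np.indices(z.shape)
    P=np.stack([(u-s["cx"])/s["fx"]*z,(v-s["cy"])/s["fy"]*z,z],-1)
    R=cv2.Rodrigues(np.array(s["rvec"],float))[0]
    W=(P-np.array(s["tvec"]).ravel())@R
    W[z==0]=np.nan
    return W
E
python3 - <<'E'
from h import *
print(manip.hold_point_z, status.state())
for n in("top","side"):
    s=viewer.snapshot(n); cv2.imwrite(f"pics/{n}0.png",s["img"][:,:,::-1]); np.savez(n+"0.npz",img=s["img"],W=cloud(s))
E
```

```text
-0.0187 {'t': 0.0, 'q': array([ 1.09690221e+00,  2.21256105e-01,  1.52758285e+00, -2.22948758e-05,
        1.39471465e+00, -1.26122906e-01]), 'joint_vel': array([-0.00092959, -0.00107294, -0.00218722,  0.00124294, -0.0026964 ,
       -0.00037561]), 'tau': array([-9.67061860e-04, -4.94609213e+01, -3.87381577e+01,  7.00600399e-02,
        5.70841483e-02, -1.17943923e-04]), 'eef_pos': array([0.21274277, 0.58702265, 0.22143365]), 'tcp_rot': array([-3.13964451e+00, -2.24897782e-04,  2.79382515e+00]), 'wrist_force': array([-0.19078518,  0.19316976, -0.03586358]), 'wrist_torque': array([ 0.01458075, -0.03561696,  0.01632704]), 'grasp_force': 0.0, 'grip_width': 0.08718885765634034}
```

View pics/top0.png

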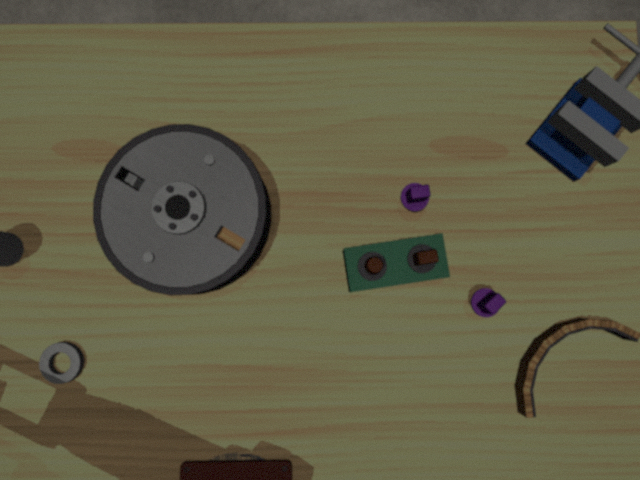

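View pics/side0.png

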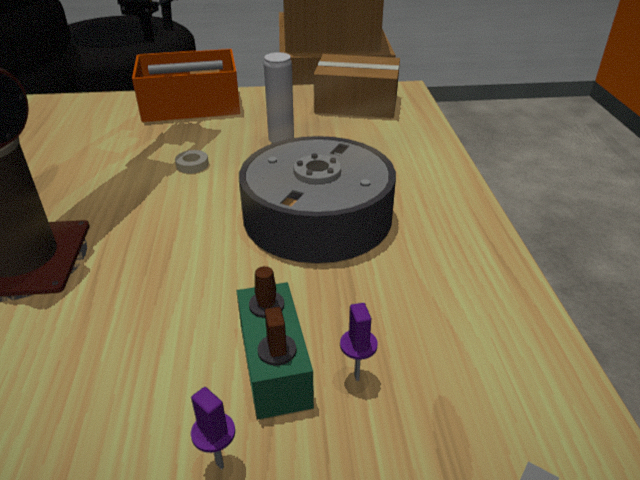

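Top view candidates: 
- **Spoon:** the brown rectangular handle in the green stand at (426,257) is my choice. The brown round handle at (374,265) is the punch, and the purple look-alikes are at (415,195) and (488,301).
- **Slots:** (130,178) is dark with steel teeth, so I choose it. (231,238) shows orange lining, so I reject it.

The side view agrees with this: rectangular handle at (276,335), round one at (265,288).

Run:
```python
from h import *
d=np.load("top0.npz");W=d["W"];img=d["img"]
for p in[(426,257),(374,265),(130,178),(231,238),(178,207),(400,262),(200,150),(300,100)]:print(p,W[p[1],p[0]].round(4))
def rect(m,name):
    P=W[m];P=P[np.isfinite(P).all(1)]
    r=cv2.minAreaRect((P[:,:2]*1000).astype(np.float32)); print(name,len(P),r,"med",np.median(P,0).round(4), "mean",P.mean(0).round(4))
v,u=np.indices(W.shape[:2]); z=W[...,2]
def near(c,r): return (abs(u-c[0])<r)&(abs(v-c[1])<r)
rect(near((426,257),18)&(z>.13),"spoon top")
rect(near((374,265),18)&(z>.13),"punch top")
rect(near((400,262),60)&(z>.070)&(z<.084)&(img[...,1]>img[...,0]*1.3),"stand")
# guards
for n,c in(("sg",(424,258)),("pg",(373,265))): rect(near(c,25)&(z>.082)&(z<.095),n)
# plate
m=near((180,208),95)&(z>.098)&(z<.112)
P=W[m]; print("plate z",np.median(P[:,2]))
rect(near((180,208),28)&(z>.118),"hub")
for n,c in(("slot",(130,178)),("lining",(231,238))):
    rect(near(c,20)&(z<.098),n)
s=np.hstack([cv2.resize(img[c[1]-25:c[1]+25,c[0]-25:c[0]+25],(400,400),interpolation=2) for c in((130,178),(426,257))])
cv2.imwrite("pics/crop1.png",s[:,:,::-1])
```

```text
(426, 257) [ 0.4677 -0.3375  0.1439]
(374, 265) [ 0.4548 -0.2494  0.1509]
(130, 178) [0.618  0.1823 0.0802]
(231, 238) [ 0.5074 -0.0011  0.0848]
(178, 207) [0.5588 0.0848 0.1211]
(400, 262) [ 0.4622 -0.302   0.0809]
(200, 150) [0.6629 0.0519 0.1034]
(300, 100) [ 0.7866 -0.1217  0.0009]
spoon top 281 ((468.2064514160156, -340.02801513671875), (22.07957649230957, 34.7839241027832), 8.47451114654541) med [ 0.4677 -0.3387  0.1463] mean [ 0.4679 -0.3389  0.1459]
punch top 223 ((455.2708435058594, -250.27154541015625), (26.408363342285156, 26.222265243530273), 62.66729736328125) med [ 0.4549 -0.2498  0.1461] mean [ 0.4551 -0.25    0.1452]
stand 2795 ((462.10736083984375, -295.1170349121094), (77.63685607910156, 178.96507263183594), 8.133299827575684) med [ 0.4613 -0.2942  0.0807] mean [ 0.4617 -0.2931  0.0806]
sg 716 ((468.0287780761719, -340.57806396484375), (79.30867004394531, 88.85907745361328), 8.160658836364746) med [ 0.4618 -0.337   0.0845] mean [ 0.4666 -0.3395  0.085 ]
pg 802 ((457.42266845703125, -253.71511840820312), (86.115478515625, 85.4167251586914), 89.46334838867188) med [ 0.4552 -0.2492  0.0845] mean [ 0.4559 -0.2511  0.0849]
plate z 0.10611199722817093
hub 1806 ((559.1566162109375, 84.85030364990234), (88.2473373413086, 90.8436508178711), 87.96044921875) med [0.558  0.0859 0.1204] mean [0.5584 0.0853 0.1209]
slot 343 ((617.0870361328125, 184.024169921875), (51.92571258544922, 25.989185333251953), 58.7856330871582) med [0.6201 0.1909 0.0744] mean [0.6204 0.1885 0.0638]
lining 381 ((511.10247802734375, 8.085685729980469), (65.98076629638672, 24.946014404296875), 60.00432205200195) med [0.5073 0.0009 0.086 ] mean [0.5077 0.0021 0.0812]
```

View pics/crop1.png

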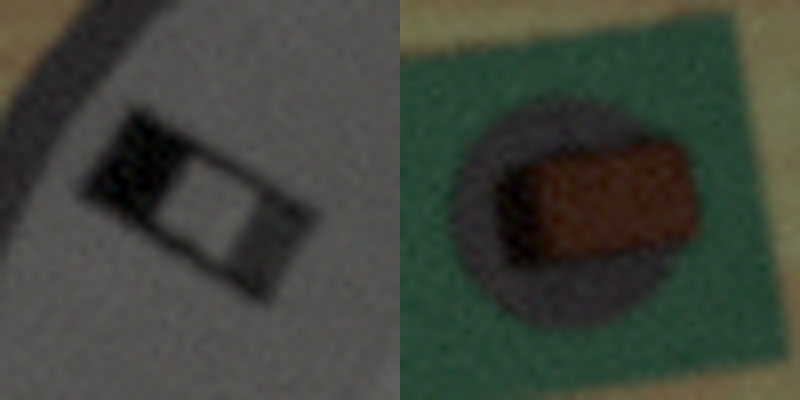

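The crop confirms the choice: steel tooth in the left slot, rectangular wooden handle in the stand. The slot needs a closer look, so I go over it for a wrist view first.

apply_moves(commands=[[8.7, 36, -40, 12, -0.18], [8.7, 36, -40, 12, -0.18], [8.7, 36, -40, 12, -0.18], [8.7, 36, -40, 12, -0.18], [8.7, 36, -40, 12, -0.18], [8.7, 36, -40, 12, -0.18], [8.7, 36, -40, 12, -0.18], [8.7, 36, -40, 12, -0.18], [8.7, 36, -40, 12, -0.18], [8.7, 36, -40, 12, -0.18]])

```text
t: 1.1
eef_pos: [0.5403, 0.2231, 0.3315]
tcp_rot: [-3.141, -0.0, 2.614]
wrist_force: [0.4, 0.9, 0.2]
grip_width: 0.0871
grasp_force: 0.0
```

apply_moves(commands=[[8.7, 0, 0, 0, 0], [8.7, 0, 0, 0, 0], [8.7, 0, 0, 0, 0], [8.7, 0, 0, 0, 0]])

```text
t: 1.5
eef_pos: [0.5384, 0.226, 0.3308]
tcp_rot: [-3.141, -0.001, 2.616]
wrist_force: [0.2, 0.4, -0.7]
grip_width: 0.0871
grasp_force: 0.0
```

Run:
```python
from h import *
print(status.state()["t"],status.state()["eef_pos"],status.state()["tcp_rot"])
s=viewer.snapshot("wrist"); cv2.imwrite("pics/w1.png",s["img"][:,:,::-1]); np.savez("w1.npz",W=cloud(s),**s)
```

```text
1.5 [0.53842628 0.22597787 0.33079409] [-3.14102429e+00 -9.45790655e-04  2.61569267e+00]
```

View pics/w1.png

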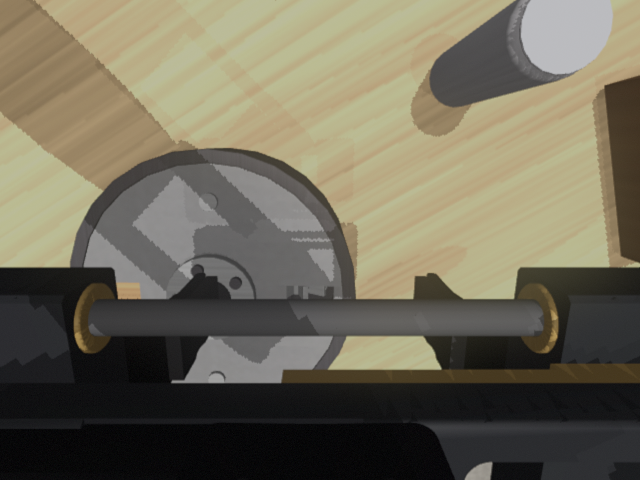

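Wrist view: hub at (205,285). The right slot with the teeth at (312,292) is half hidden by the gripper's screw, so I shift back to clear it.

apply_moves(commands=[[8.7, 8, -5, 0, 0], [8.7, 8, -5, 0, 0], [8.7, 8, -5, 0, 0], [8.7, 8, -5, 0, 0], [8.7, 8, -5, 0, 0], [8.7, 8, -5, 0, 0]])

```text
t: 2.15
eef_pos: [0.6186, 0.1761, 0.3319]
tcp_rot: [3.141, 0.0, 2.616]
wrist_force: [-0.5, -0.4, -0.1]
grip_width: 0.087
grasp_force: 0.0
```

Run:
```python
from h import *
print(status.state()["t"],status.state()["eef_pos"],status.state()["tcp_rot"])
s=viewer.snapshot("wrist"); cv2.imwrite("pics/w2.png",s["img"][:,:,::-1]); np.savez("w2.npz",W=cloud(s),**s)
```

```text
2.15 [0.61855763 0.17610481 0.33192966] [3.14107485e+00 2.68641491e-04 2.61558351e+00]
```

View pics/w2.png

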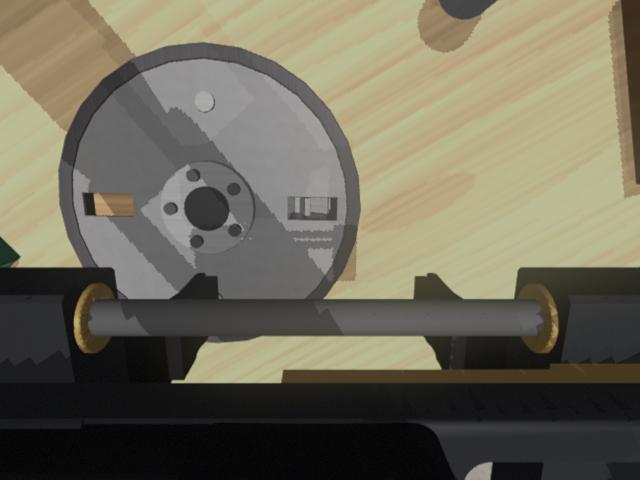

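Run:
```python
from h import *
d=np.load("w2.npz");W=d["W"];z=W[...,2]
R=cv2.Rodrigues(d["rvec"])[0];t=d["tvec"].ravel();C=-R.T@t;print("cam",C)
def ray(u,v,h):
    r=np.stack([(u-d["cx"])/d["fx"],(v-d["cy"])/d["fy"],np.ones_like(u,float)],-1)@R
    return C+r*((h-C[2])/r[...,2])[...,None]
v,u=np.indices(z.shape)
pl=z[150:180,280:300];print("plate",np.nanmedian(z[130:170,200:280]),np.nanstd(pl))
H=.105
def slot(u0,u1,v0,v1,th):
    m=(u>u0)&(u<u1)&(v>v0)&(v<v1)&((z<th)|np.isnan(z))
    P=ray(u[m],v[m],H)
    r=cv2.minAreaRect((P[:,:2]*1000).astype(np.float32));print(th,m.sum(),u[m].min(),u[m].max(),v[m].min(),v[m].max(),np.array(r[0]).round(1),np.array(r[1]).round(1),round(r[2],1),P.mean(0)[:2].round(4));return np.array(r[0])
for th in(.0975,.1,.102):
    a=slot(278,346,188,230,th);b=slot(74,142,184,226,th)
    print("mid",(a+b)/2,"half",np.linalg.norm(a-b)/2,"dir",np.degrees(np.arctan2(*(b-a)[::-1])))
m=(u>140)&(u<270)&(v>140)&(v<265)&(z>.1185)
c,rad=cv2.minEnclosingCircle((ray(u[m],v[m],.125)[:,:2]*1000).astype(np.float32));print("hub",c,rad)
np.set_printoptions(linewidth=250)
print((z[200:218:4,284:344:2]*1000).round())
print("ctrl")
d=np.load("top0.npz");W=d["W"];z=W[...,2]
for c in((415,195),(488,301)):
    m=(abs(u-c[0])<22)&(abs(v-c[1])<22)&(z>.02);print(c,np.median(W[m],0).round(3),z[m].max())
```

```text
cam [0.56133681 0.20963029 0.49412605]
plate 0.10525477110663345 0.0008135015111996817
0.0975 1071 288 336 193 229 [616.6 173.4] [48.9 36.9] 58.9 [0.6136 0.1753]
0.0975 1087 84 138 186 224 [510.9   1.8] [60.3 33.4] 67.2 [ 5.071e-01 -3.000e-04]
mid [563.71575928  87.58332825] half 100.77352233150906 dir -121.6272536567294
0.1 1120 288 336 193 229 [616.6 173.4] [48.9 36.9] 58.9 [0.6134 0.175 ]
0.1 1087 84 138 186 224 [510.9   1.8] [60.3 33.4] 67.2 [ 5.071e-01 -3.000e-04]
mid [563.71575928  87.58332825] half 100.77352233150906 dir -121.6272536567294
0.102 1128 288 336 193 229 [616.6 173.4] [48.9 36.9] 58.9 [0.6134 0.175 ]
0.102 1104 83 138 186 224 [510.8   1.8] [60.2 33.5] 67.0 [ 5.07e-01 -5.00e-04]
mid [563.7077179  87.5855217] half 100.79133609346194 dir -121.6316831058413
hub (560.2738647460938, 89.17530059814453) 44.87657928466797
[[104. 106.  88.  85.  82.  78.  77.  76.  81.  90.  99.  99.  98.  74.  75.  76.  76.  80.  81.  80.  81.  83.  80.   9.   9.  10.  11. 107. 105. 105.]
 [104. 105.  89.  85.  80.  77.  77.  77.  82.  90.  97.  98.  96.  72.  75.  77.  77.  76.  80.  81.  82.  83.  78.   9.   9.   9.   8. 104. 105. 105.]
 [105. 105.  88.  84.  82.  77.  75.  77.  82.  89.  97.  97.  97.  73.  74.  77.  77.  78.  79.  81.  81.  83.  80.   9.   9.  11.  10. 105. 105. 105.]
 [106. 105.  88.  85.  80.  75.  79.  76.  82.  91.  97.  97.  97.  11.  73.  76.  76.  77.  80.  81.  81.  82.  78.  10.  10.  11.  10. 105. 106. 106.]
 [105. 105.  10.  11.  68.  70.  69.  72.  71.  69.  68.  10.   9.  10.  10.  10.  10.   8.   9.  11.  10.  11.  10.   9.  10.  10.   9. 105. 105. 105.]]
ctrl
(415, 195) [ 0.575 -0.327  0.095] 0.14119218253515423
(488, 301) [ 0.391 -0.446  0.101] 0.14280802799133446
```

Run:
```python
from h import *
v,u=np.indices((480,640))
def go(f,H,boxes,hb):
    d=np.load(f);W=d["W"];z=W[...,2]
    R=cv2.Rodrigues(d["rvec"])[0];t=d["tvec"].ravel();C=-R.T@t
    def ray(u,v,h):
        r=np.stack([(u-d["cx"])/d["fx"],(v-d["cy"])/d["fy"],np.ones_like(u,float)],-1)@R
        return C+r*((h-C[2])/r[...,2])[...,None]
    cs=[]
    for u0,u1,v0,v1 in boxes:
        m=((u>u0)&(u<u1)&(v>v0)&(v<v1)&((z<.1015)|np.isnan(z))).astype(np.uint8)
        m=cv2.morphologyEx(m,cv2.MORPH_OPEN,np.ones((7,7)))>0
        P=ray(u[m],v[m],H);r=cv2.minAreaRect((P[:,:2]*1000).astype(np.float32));cs.append(np.array(r[0]))
        print(m.sum(),u[m].min(),u[m].max(),v[m].min(),v[m].max(),np.array(r[0]).round(1),np.array(r[1]).round(1),round(r[2],1),P.mean(0)[:2].round(4))
    a,b=cs;print("mid",(a+b)/2,"half",np.linalg.norm(a-b)/2,"dir",np.degrees(np.arctan2(*(b-a)[::-1])))
    return a,b,W
a,b,W=go("w2.npz",.105,[(278,346,185,230),(74,142,184,226)],0)
e=(b-a)/np.linalg.norm(b-a)
P=W[203:213,286:340];X=((P[...,:2]*1000-a)@e);print(np.c_[np.nanmedian(X,0),np.nanmedian(P[...,2],0)*1000].round(1)[::2].tolist())
```

```text
1119 288 336 197 219 [613.4 175.1] [48.9 22.5] 59.9 [0.6134 0.1751]
1078 85 132 193 215 [ 5.07e+02 -4.00e-01] [48.1 22.4] 59.9 [ 5.07e-01 -4.00e-04]
mid [560.22755432  87.32043076] half 102.62566628717109 dir -121.22798372552995
[[26.3, 105.1], [25.4, 88.2], [23.5, 84.6], [21.6, 80.8], [19.7, 77.4], [17.5, 76.7], [15.4, 77.2], [13.0, 81.3], [10.6, 89.6], [8.3, 97.1], [6.2, 98.2], [4.2, 97.0], [2.4, 73.1], [0.2, 74.8], [-2.0, 76.4], [-4.2, 77.1], [-6.3, 77.9], [-8.5, 79.4], [-10.6, 80.9], [-12.7, 81.7], [-14.8, 82.9], [-17.1, 78.5], [-22.0, 10.3], [-24.6, 10.3], [-27.0, 10.3], [-29.6, 10.3], [-26.3, 104.9]]
```

Slot centre is (0.6134, 0.1751), and its distance to the hub centre comes out at 102.6 mm against the 103 given. Push direction is about -121°. The wheel's rim-side tooth is at slot x of about 6 mm, 98 mm high, as expected. Next is the spoon.

apply_moves(commands=[[8.7, -13, -60, 0, -0.9], [8.7, -13, -60, 0, -0.9], [8.7, -13, -60, 0, -0.9], [8.7, -13, -60, 0, -0.9], [8.7, -13, -60, 0, -0.9], [8.7, -13, -60, 0, -0.9], [8.7, -13, -60, 0, -0.9], [8.7, -13, -60, 0, -0.9], [8.7, -13, -60, 0, -0.9], [8.7, -13, -60, 0, -0.9]])

```text
t: 3.2
eef_pos: [0.513, -0.3148, 0.3322]
tcp_rot: [3.14, 0.001, 1.715]
wrist_force: [1.3, -0.2, -0.5]
grip_width: 0.0866
grasp_force: 0.0
```

Run:
```python
from h import *
s=status.state();print(s["t"],s["eef_pos"],s["tcp_rot"],s["q"])
```

```text
3.2 [ 0.51299348 -0.31483875  0.33220732] [3.14044937e+00 9.56502135e-04 1.71487565e+00] [-6.81523076e-01  1.16585396e-01  1.44077561e+00  1.91656255e-04
  1.58275339e+00 -8.25600509e-01]
```

apply_moves(commands=[[8.7, -2, -10, 0, 0], [8.7, -2, -10, 0, 0], [8.7, -2, -10, 0, 0], [8.7, -2, -10, 0, 0], [8.7, -2, -10, 0, 0], [8.7, -2, -10, 0, 0]])

```text
t: 3.8
eef_pos: [0.4944, -0.4121, 0.3319]
tcp_rot: [3.141, 0.0, 1.716]
wrist_force: [-0.2, -0.4, 0.1]
grip_width: 0.087
grasp_force: 0.0
```

Run:
```python
from h import *
s=status.state();print(s["t"],s["eef_pos"],s["tcp_rot"])
d=viewer.snapshot("wrist"); cv2.imwrite("pics/w3.png",d["img"][:,:,::-1]); W=cloud(d);np.savez("w3.npz",W=W,**d)
z=W[...,2]
m=(z>.135)&(z<.155)&(np.hypot(W[...,0]-.468,W[...,1]+.340)<.045)
m=cv2.morphologyEx(m.astype(np.uint8),cv2.MORPH_OPEN,np.ones((3,3)))>0
for n,mm in(("spoon",m),("top",m&(z>.143))):
    P=W[mm]; print(n,len(P),cv2.minAreaRect((P[:,:2]*1000).astype(np.float32)),np.median(P,0))
m=(z>.143)&(z<.155)&(np.hypot(W[...,0]-.455,W[...,1]+.25)<.04);P=W[m];print("punch",len(P),P.mean(0))
```

```text
3.8 [ 0.49440234 -0.412127    0.33194848] [3.14099263e+00 3.24840321e-04 1.71598435e+00]
spoon 984 ((468.6636047363281, -339.855224609375), (21.13365936279297, 32.842994689941406), 8.194246292114258) [ 0.46886209 -0.33973459  0.1458848 ]
top 976 ((468.6609191894531, -339.838134765625), (21.133901596069336, 32.79847717285156), 8.195853233337402) [ 0.46882151 -0.33973459  0.14589822]
punch 892 [ 0.45613649 -0.2514167   0.14590118]
```

View pics/w3.png

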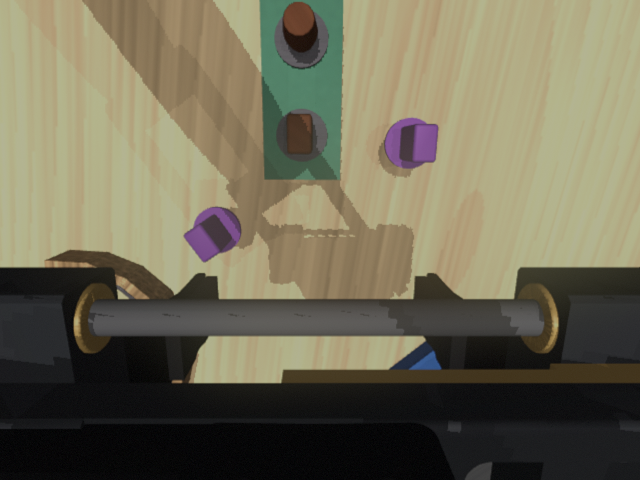

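Wrist view: the spoon's brown handle is at (300,133) and the punch at (298,28). The purple look-alikes at (413,143) and (213,233) are clear of the fingers. Spoon centre is (0.4687, -0.3398), yaw 8.2°, top 0.146 high, which agrees with the top camera. Going above it, then down.

apply_moves(commands=[[8.7, -2.6, 7.2, 0, 0], [8.7, -2.6, 7.2, 0, 0], [8.7, -2.6, 7.2, 0, 0], [8.7, -2.6, 7.2, -5, 0], [8.7, -2.6, 7.2, -10, 0], [8.7, -2.6, 7.2, -14, 0], [8.7, -2.6, 7.2, -14, 0], [8.7, -2.6, 7.2, -14, 0]])

```text
t: 4.65
eef_pos: [0.468, -0.3417, 0.1921]
tcp_rot: [-3.141, -0.0, 1.714]
wrist_force: [1.0, -0.7, 0.6]
grip_width: 0.0867
grasp_force: 0.0
```

apply_moves(commands=[[8.7, 0.1, 0.2, -2, 0], [8.7, 0.1, 0.2, -5, 0], [8.7, 0.1, 0.2, -8, 0], [8.7, 0.1, 0.2, -9.3, 0], [8.7, 0.1, 0.2, -9.3, 0], [8.7, 0.1, 0.2, -9.3, 0]])

```text
t: 5.25
eef_pos: [0.47, -0.3411, 0.1009]
tcp_rot: [3.139, 0.003, 1.714]
wrist_force: [-0.5, 0.8, 0.4]
grip_width: 0.0869
grasp_force: 0.0
```

Close with a firm grip, then read the state.

apply_moves(commands=[[8.7, 0, 0, 0, 0], [1.5, 0, 0, 0, 0], [1.5, 0, 0, 0, 0], [1.5, 0, 0, 0, 0], [1.5, 0, 0, 0, 0], [1.5, 0, 0, 0, 0], [1.5, 0, 0, 0, 0], [1.5, 0, 0, 0, 0], [1.5, 0, 0, 0, 0], [1.5, 0, 0, 0, 0]], squeeze=35)

```text
t: 6.25
eef_pos: [0.4686, -0.3398, 0.0983]
tcp_rot: [3.142, -0.0, 1.714]
wrist_force: [1.9, 0.6, 1.1]
grip_width: 0.023
grasp_force: 0.5
```

apply_moves(commands=[[1.5, 0, 0, 0, 0], [1.5, 0, 0, 0, 0], [1.5, 0, 0, 0, 0], [1.5, 0, 0, 0, 0]])

```text
t: 6.65
eef_pos: [0.4687, -0.3398, 0.0984]
tcp_rot: [3.141, -0.0, 1.714]
wrist_force: [0.1, -0.1, -0.4]
grip_width: 0.0215
grasp_force: 35.0
```

apply_moves(commands=[[1.5, 0, 0, 2, 0], [1.5, 0, 0, 5, 0], [1.5, 0, 0, 8, 0], [1.5, 0, 0, 11, 0], [1.5, 0, 0, 14, 0], [1.5, 0, 0, 14, 0], [1.5, 0, 0, 14, 0]])

```text
t: 7.35
eef_pos: [0.4686, -0.3399, 0.2382]
tcp_rot: [3.141, 0.0, 1.714]
wrist_force: [-0.0, -0.2, -2.6]
grip_width: 0.0218
grasp_force: 35.0
```

apply_moves(commands=[[1.5, 0, 0, 4, 0], [1.5, 15.3, 52.8, 4, 0.883], [1.5, 15.3, 52.8, 4, 0.883], [1.5, 15.3, 52.8, 4, 0.883], [1.5, 15.3, 52.8, 4, 0.883], [1.5, 15.3, 52.8, 4, 0.883], [1.5, 15.3, 52.8, 4, 0.883], [1.5, 15.3, 52.8, 4, 0.883], [1.5, 15.3, 52.8, 4, 0.883], [1.5, 15.3, 52.8, 4, 0.883]])

```text
t: 8.35
eef_pos: [0.5929, 0.0944, 0.2753]
tcp_rot: [-3.139, -0.004, 2.597]
wrist_force: [0.5, -0.8, -1.9]
grip_width: 0.022
grasp_force: 35.0
```

apply_moves(commands=[[1.5, 0, 0, 0, 0]])

```text
t: 8.45
eef_pos: [0.5931, 0.0984, 0.275]
tcp_rot: [-3.142, -0.005, 2.603]
wrist_force: [0.2, -0.4, -1.9]
grip_width: 0.0215
grasp_force: 35.0
```

apply_moves(commands=[[1.5, 2.8, 9, 0, 0], [1.5, 2.8, 9, 0, 0], [1.5, 2.8, 9, 0, 0], [1.5, 2.8, 9, 0, 0], [1.5, 2.8, 9, 0, 0], [1.5, 2.8, 9, 0, 0], [1.5, 2.8, 9, 0, 0], [1.5, 2.8, 9, 0, 0]])

```text
t: 9.25
eef_pos: [0.6219, 0.1815, 0.2786]
tcp_rot: [3.141, 0.0, 2.596]
wrist_force: [-0.2, -0.2, -3.1]
grip_width: 0.0217
grasp_force: 35.0
```

Run:
```python
from h import *
s=status.state();print(s["t"],s["eef_pos"],s["tcp_rot"],s["tcp_rot"][2]-np.pi/2)
```

```text
9.25 [0.62188676 0.18150295 0.27857056] [3.14147440e+00 2.62205092e-04 2.59561994e+00] 1.024823614601989
```

apply_moves(commands=[[1.5, -0.1, 0.6, 0, 0], [1.5, -0.1, 0.6, -3, 0], [1.5, -0.1, 0.6, -6, 0], [1.5, -0.1, 0.6, -7.8, 0], [1.5, -0.1, 0.6, -7.8, 0], [1.5, -0.1, 0.6, -7.8, 0], [1.5, -0.1, 0.6, -7.8, 0]])

```text
t: 9.95
eef_pos: [0.6219, 0.1887, 0.2025]
tcp_rot: [3.139, 0.002, 2.597]
wrist_force: [0.1, -0.6, -1.7]
grip_width: 0.0219
grasp_force: 35.0
```

Run:
```python
from h import *
s=status.state();print(s["t"],s["eef_pos"],s["tcp_rot"])
d=viewer.snapshot("side");c=d["img"][90:240,220:420];cv2.imwrite("pics/s2.png",cv2.resize(c,(800,600),interpolation=2)[:,:,::-1])
R=cv2.Rodrigues(d["rvec"])[0]
K=np.array([[d["fx"],0,d["cx"]],[0,d["fy"],d["cy"]],[0,0,1.]])
for p in[(.6134,.1751,.105),(.6212,.1879,.105),(.6212,.1879,.112)]:
    q=cv2.projectPoints(np.array([p]),np.array(d["rvec"],float),np.array(d["tvec"],float),K,None)[0].ravel();print(p,q,(q-[220,90])*4)
```

```text
9.95 [0.62193944 0.1887229  0.20250918] [3.13946244e+00 2.36518613e-03 2.59683095e+00]
(0.6134, 0.1751, 0.105) [338.63988719 148.73515216] [474.55954877 234.94060864]
(0.6212, 0.1879, 0.105) [341.64456077 145.68010998] [486.57824307 222.72043993]
(0.6212, 0.1879, 0.112) [341.72212762 142.64452822] [486.88851049 210.57811289]
```

View pics/s2.png

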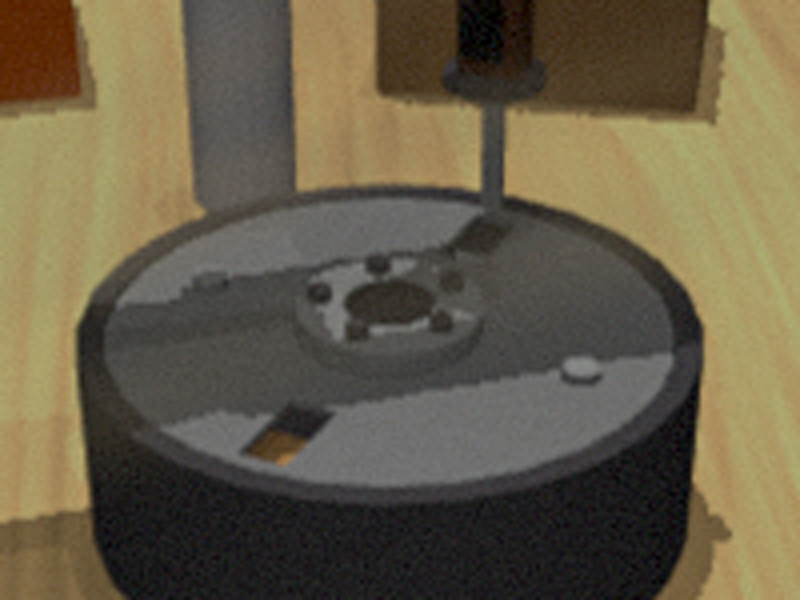

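The blade hangs at crop pixel (492,210), just above the rim end of the dark slot, whose centre is (478,238). That is on the line, so I lower it slowly.

apply_moves(commands=[[1.5, -0.1, -0.1, -0.5, 0], [1.5, -0.1, -0.1, -1.2, 0], [1.5, -0.1, -0.1, -2, 0], [1.5, -0.1, -0.1, -2.7, 0], [1.5, -0.1, -0.1, -2.7, 0], [1.5, -0.1, -0.1, -2.7, 0], [1.5, -0.1, -0.1, -2.7, 0]])

```text
t: 10.7
eef_pos: [0.62, 0.1874, 0.1736]
tcp_rot: [3.141, 0.0, 2.597]
wrist_force: [-0.3, 1.0, -2.2]
grip_width: 0.0219
grasp_force: 35.0
```

apply_moves(commands=[[1.5, 0, 0, 0, 0], [1.5, -0.2, -0.35, 0, 0], [1.5, -0.4, -0.7, 0, 0], [1.5, -0.6, -1.05, 0, 0], [1.5, -0.8, -1.4, 0, 0], [1.5, -1.0, -1.75, 0, 0], [1.5, -1.2, -2.1, 0, 0], [1.5, -1.4, -2.4, 0, 0], [1.5, -1.5, -2.6, 0, 0], [1.5, -1.6, -2.8, 0, 0]])

```text
t: 11.7
eef_pos: [0.6038, 0.1593, 0.1734]
tcp_rot: [3.141, 0.0, 2.597]
wrist_force: [1.9, 1.7, -2.4]
grip_width: 0.0214
grasp_force: 35.0
```

apply_moves(commands=[[1.5, 0, 0, 0, 0], [1.5, 0, 0, 0, 0], [1.5, 0, 0, 0, 0], [1.5, 0, 0, 0, 0]])

```text
t: 12.1
eef_pos: [0.6037, 0.1592, 0.1732]
tcp_rot: [-3.141, -0.0, 2.597]
wrist_force: [1.5, 0.8, -1.2]
grip_width: 0.0219
grasp_force: 35.0
```

The reaction is about 2 N along the slot, so a tooth is being pushed and the blade isn't at the stop. Back off a little, then lift.

apply_moves(commands=[[1.5, 0.2, 0.35, 0, 0], [1.5, 0.2, 0.35, 0, 0], [1.5, 0.2, 0.35, 1.5, 0], [1.5, 0.2, 0.35, 4, 0], [1.5, 0.2, 0.35, 7, 0], [1.5, 0.2, 0.35, 10.5, 0], [1.5, 0.2, 0.35, 10.5, 0]])

```text
t: 12.8
eef_pos: [0.6088, 0.1633, 0.2864]
tcp_rot: [3.134, 0.009, 2.597]
wrist_force: [1.5, 0.5, -0.9]
grip_width: 0.0218
grasp_force: 35.0
```

apply_moves(commands=[[1.5, 6, -8, 5, 0], [1.5, 6, -8, 5, 0], [1.5, 6, -8, 5, 0], [1.5, 6, -8, 5, 0], [1.5, 6, -8, 5, 0]])

```text
t: 13.3
eef_pos: [0.6651, 0.0834, 0.3271]
tcp_rot: [-3.141, -0.002, 2.597]
wrist_force: [-0.1, -0.2, -2.6]
grip_width: 0.022
grasp_force: 35.0
```

Run:
```python
from h import *
s=status.state();print(s["t"],s["eef_pos"],s["tcp_rot"],s["grip_width"])
d=viewer.snapshot("wrist");cv2.imwrite("pics/w4.png",d["img"][:,:,::-1]);W=cloud(d)
e=np.array([-.518,-.855]);n=np.array([.855,-.518]);c=np.array([.6134,.1751])
D=W[...,:2]-c;X=D@e*1000;Y=D@n*1000;z=W[...,2]*1000
for x in range(-24,27,2):
    m=(abs(X-x)<1)&(abs(Y)<6)&(z>40)&(z<115);print(x,m.sum(),np.median(z[m]).round(1) if m.any() else None,end="; ")
```

```text
13.3 [0.66505079 0.08344963 0.32713516] [-3.14100115e+00 -2.25013603e-03  2.59667016e+00] 0.022004229282440554
-24 13 103.8; -22 0 None; -20 0 None; -18 11 78.0; -16 24 79.5; -14 24 78.6; -12 24 77.8; -10 24 77.2; -8 24 76.7; -6 25 75.4; -4 23 74.6; -2 0 None; 0 19 95.9; 2 24 96.4; 4 28 97.1; 6 32 94.1; 8 38 88.6; 10 27 83.9; 12 35 79.4; 14 24 76.8; 16 24 77.0; 18 16 77.7; 20 21 81.7; 22 26 87.3; 24 13 92.0; 26 27 104.8;
```

View pics/w4.png

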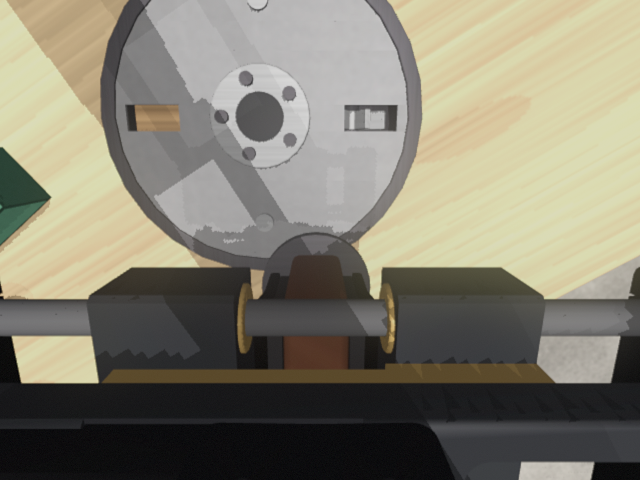

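The wrist view shows the spoon upright in the fingers and the tooth in the slot at (375,118). The nearest tooth is now at slot x of about 2, where it was 6. With the push felt, that puts the wheel one tooth on, at about 0.8 rad. Returning to the stand.

apply_moves(commands=[[1.5, -19.6, -42.3, -2, -0.883], [1.5, -19.6, -42.3, -2, -0.883], [1.5, -19.6, -42.3, -2, -0.883], [1.5, -19.6, -42.3, -2, -0.883], [1.5, -19.6, -42.3, -2, -0.883], [1.5, -19.6, -42.3, -2, -0.883], [1.5, -19.6, -42.3, -2, -0.883], [1.5, -19.6, -42.3, -2, -0.883], [1.5, -19.6, -42.3, -2, -0.883], [1.5, -19.6, -42.3, -2, -0.883]])

```text
t: 14.35
eef_pos: [0.4675, -0.342, 0.3069]
tcp_rot: [-3.139, -0.001, 1.712]
wrist_force: [0.3, 0.6, -2.1]
grip_width: 0.022
grasp_force: 35.0
```

apply_moves(commands=[[1.5, 0, 0, 0, 0], [1.5, 0, 0, 0, 0], [1.5, 0, 0, 0, 0], [1.5, 0, 0, 0, 0]])

```text
t: 14.75
eef_pos: [0.4708, -0.3384, 0.3084]
tcp_rot: [3.141, -0.0, 1.716]
wrist_force: [0.3, 0.2, -1.9]
grip_width: 0.0218
grasp_force: 35.0
```

apply_moves(commands=[[1.5, -0.2, -0.1, -3, 0], [1.5, -0.2, -0.1, -7, 0], [1.5, -0.2, -0.1, -10, 0], [1.5, -0.2, -0.1, -13, 0], [1.5, -0.2, -0.1, -13, 0], [1.5, -0.2, -0.1, -13, 0], [1.5, -0.2, -0.1, -13, 0], [1.5, -0.2, -0.1, -13, 0]])

```text
t: 15.55
eef_pos: [0.4691, -0.342, 0.1809]
tcp_rot: [3.139, 0.003, 1.714]
wrist_force: [0.5, -0.6, -2.6]
grip_width: 0.022
grasp_force: 35.0
```

apply_moves(commands=[[1.5, 0, 0, 0, 0], [1.5, 0, 0, 0, 0], [1.5, 0, 0, 0, 0]])

```text
t: 15.85
eef_pos: [0.4679, -0.3413, 0.1788]
tcp_rot: [3.141, 0.0, 1.714]
wrist_force: [-0.3, -0.5, -2.5]
grip_width: 0.0218
grasp_force: 35.0
```

apply_moves(commands=[[1.5, 0.1, 0.1, -1.5, 0], [1.5, 0.1, 0.1, -3, 0], [1.5, 0.1, 0.1, -4.5, 0], [1.5, 0.1, 0.1, -6, 0], [1.5, 0.1, 0.1, -7, 0], [1.5, 0.1, 0.1, -7.6, 0], [1.5, 0.1, 0.1, -8, 0], [1.5, 0.1, 0.1, -8, 0], [1.5, 0.1, 0.1, -8, 0]])

```text
t: 16.75
eef_pos: [0.4693, -0.3405, 0.0989]
tcp_rot: [3.141, 0.001, 1.714]
wrist_force: [-0.7, 0.7, -1.9]
grip_width: 0.022
grasp_force: 35.0
```

apply_moves(commands=[[1.5, 0, 0, -0.1, 0], [1.5, 0, 0, -0.1, 0], [8.7, 0, 0, -0.1, 0], [8.7, 0, 0, -0.1, 0], [8.7, 0, 0, -0.1, 0], [8.7, 0, 0, -0.1, 0], [8.7, 0, 0, -0.1, 0], [8.7, 0, 0, -0.1, 0], [8.7, 0, 0, -0.1, 0], [8.7, 0, 0, -0.1, 0]])

```text
t: 17.75
eef_pos: [0.4688, -0.3401, 0.0973]
tcp_rot: [-3.142, -0.0, 1.714]
wrist_force: [0.1, -0.4, 0.1]
grip_width: 0.078
grasp_force: 0.0
```

apply_moves(commands=[[8.7, 0, 0, 0, 0], [8.7, 0, 0, 2, 0], [8.7, 0, 0, 6, 0], [8.7, 0, 0, 11, 0], [8.7, 0, 0, 16, 0], [8.7, 0, 0, 20, 0], [8.7, 2.5, -7, 23, 0], [8.7, 2.5, -7, 23, 0], [8.7, 2.5, -7, 23, 0], [8.7, 2.5, -7, 23, 0]])

```text
t: 18.75
eef_pos: [0.4936, -0.4102, 0.3267]
tcp_rot: [-3.141, -0.001, 1.713]
wrist_force: [-0.2, 1.2, -0.5]
grip_width: 0.0873
grasp_force: 0.0
```

Run:
```python
from h import *
s=status.state();print(s["t"],s["eef_pos"],s["grip_width"])
d=viewer.snapshot("wrist");cv2.imwrite("pics/w5.png",d["img"][:,:,::-1]);W=cloud(d);z=W[...,2]
for n,x,y in(("spoon",.468,-.34),("punch",.456,-.251)):
    m=(z>.143)&(z<.155)&(np.hypot(W[...,0]-x,W[...,1]-y)<.04);P=W[m];print(n,len(P),cv2.minAreaRect((P[:,:2]*1000).astype(np.float32)),P.mean(0))
W=cloud(viewer.snapshot("top"));e=np.array([-.518,-.855]);n=np.array([.855,-.518]);c=np.array([.6134,.1751])
D=W[...,:2]-c;X=D@e*1000;Y=D@n*1000;z=W[...,2]*1000
for x in range(-24,27,3):
    m=(abs(X-x)<1.5)&(abs(Y)<6)&(z>40)&(z<115);print(x,m.sum(),np.median(z[m]).round(1) if m.any() else None,end="; ")
```

```text
18.75 [ 0.49363154 -0.41017741  0.32666743] 0.08733760275315884
spoon 1003 ((468.36328125, -340.6065368652344), (21.283891677856445, 33.26357650756836), 8.285099983215332) [ 0.46867324 -0.3406344   0.14584825]
punch 918 ((455.9260559082031, -251.18348693847656), (25.638164520263672, 25.36033821105957), 8.813232421875) [ 0.45619476 -0.25142473  0.14584869]
-24 10 105.5; -21 0 None; -18 0 None; -15 12 79.4; -12 12 79.7; -9 14 78.7; -6 0 None; -3 0 None; 0 5 96.5; 3 10 97.6; 6 19 96.0; 9 20 88.4; 12 22 82.0; 15 8 78.9; 18 0 None; 21 0 None; 24 0 None;
```

View pics/w5.png

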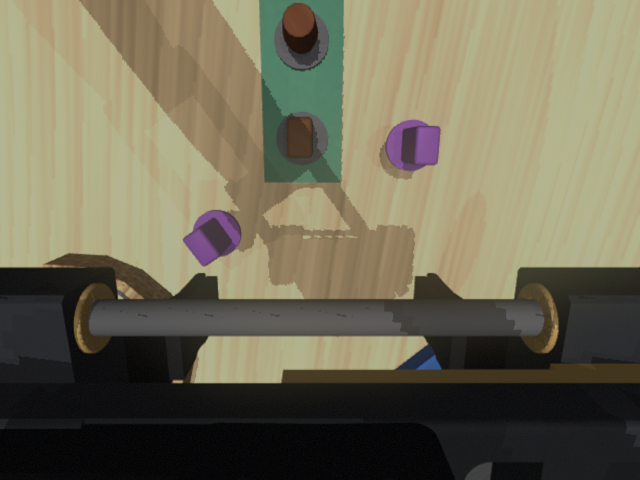

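The spoon is back upright in its hole at (300,137), within 1 mm of where it started, and the punch at (300,30) hasn't moved. The wheel still reads one tooth on, so I hand in.

```bash
python3 -c "
from plant import sign_off
print(sign_off())"
```

```text
the job is handed in; nothing more can be done
None
```

I handed the job in at about 19 s; sign-off returned no verdict. By camera, the star wheel stands one tooth on (about 0.8 rad, inferred from tooth positions and the 2 N felt in the push), the spoon is back upright in its own hole within 1 mm, and the punch has not moved.

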